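# Rock the vial feeder's seesaw gate over to the empty chute

## Robot

A 6-joint arm with a two-finger parallel gripper is mounted at the origin on the work surface. World frame = base frame: x ahead of the robot, y to its left, z up, the work surface at z = 0. Lengths are in m, angles in degrees, forces in N, time in s.
With the tool pointing down it reaches from about 0.35 to 0.775 m from the base axis. Payload 7.3 kg.
Tool frame: the origin (TCP) lies at the very end of the fingers, on their centre line; the grasp point (between the pads) lies 19 mm behind it; z points along the fingers, y is the line along which they close (so a half turn about z gives the same grasp; the last joint's range is limited). The gripper opens to 92 mm and grips with 3 to 60 N. Pads are 19 mm wide; open, the fingers measure 130 mm over their backs; the gripper's body (75 mm by 190 mm) begins 47 mm behind the grasp point.
Start: joints at [-82.219, 19.595, 87.324, -0, 73.075, -8.365], TCP at [0.146, -0.504, 0.19] pointing down, gripper open.
Joint ranges: [-145.02, 145.02], [-44.19, 115.74], [2.07, 154.8], [-57.11, 237.11], [16.16, 152.29], [-177.93, 177.93]. Speed limits (degrees/s): [147.25, 147.25, 180, 180, 180, 180].

## Interface

Orientations are given as a 3x3 rotation matrix whose columns are the frame's x, y, z axes.
In Python, from bench import robot, optics gives the robot as it stands. The module is installed in compiled form; this text tells all that it offers.
- The arm moves only by the tool step_arm, never from a script. Its argument "motion" is a list of rows, each an object with "dp": the shift along the tool's x, y, z in m, a list of three; "delta_rot": the turn, a rotation vector about the tool's x, y, z in rad, a list of three; "fingers": the opening, from -1 (shut) to 1 (fully open). A call has 1 to 12 rows; each row is the pose to reach, as a shift and turn from the pose commanded when the call began, along the tool's axes at that moment; what a row does not reach only later rows make up. A row lasts 1/8 s, in which the tool goes at most 62.5 mm and 10.7 degrees, less where a joint would pass 70% of its speed; a pose out of reach is approached as far as the arm can. A call with a gripper value outside its range is refused whole. The fingers move at their own pace and stop on an object; "force" is the grip in N (left out, the last holds). Time passes only in rows, so rows that repeat a pose let the fingers close. It gives the time, the measured TCP pose, the force, the opening and the grip force at its end, in the units of the state.
- robot.state(): the state, without advancing time (a new reading comes with each control period).
- optics.camera(name): name is "scene" or "top" or "wrist"; returns the picture (420x560x3 uint8, red, green, blue); there is no depth.
- optics.get_calibration(name): a dict with "K" (3x3 intrinsics, pixels), "R" (3x3) and "t" (3): a world point X has camera coordinates R X + t. Camera axes: x right, y down, z forward; pixel columns grow to the right and rows downward; lengths in m; the calibration is good to about 2 mm. A picture is of the moment at which its call begins: read the wrist's pose just before it. get_calibration takes no time and is no camera call; for the wrist camera it gives the pose at the moment of the call.
- robot.close_job(): hands the job in; it is judged then, once.
The state is a dict: "time": time; "q": joint angles; "qvel": joint speeds; "tau": joint torques, N m; "eef_pos": TCP position; "ee_rot": TCP orientation; "ft_force": force on the tool from outside, world axes, zero at the start; "moment": the same for the moment, N m; "grip_width": opening from 0.0 (shut) to 1.0 (fully open); "grip_force": force on a finger pad.
Only numpy, scipy, OpenCV 4.12 (cv2) and the standard library are available. Lean on these libraries where they do the work, as an engineer would, in place of code of your own. Each camera call takes 0.05 s, during which the arm holds its last target. There are 200 camera calls.

## Task

One chute of the vial feeder is full and shut off. With a fingertip, push the red shutter knob of the empty chute all the way in to open that chute; then press the raised blue pad of the seesaw gate all the way down, so that the gate rocks over and stays there and the three amber vials waiting on it roll down into the empty chute. Do not touch, lift or spill any vial, leave the vials in the full chute and the things around the feeder where they are, and finish clear of everything.

Things in the scene. Friction and masses are not known exactly. Their poses are not given: they have to be found in the camera images.
- sorter: two-lane vial feeder, fixed: grey base 120 x 430 mm, seesaw gate in the middle, sloping chute at each end. Origin: underside centre, below the pivot (65 mm high). x: along the pivot, from the operating side (blue pads, red knob) to the back; y: along the lanes, + to the full chute, - to the empty one. Chutes run from |y| = 90 mm to stops near 182 (+) and 200 (-); a fixed dark plate shuts the mouth of the full one. Nothing on it is above 110 mm.
- gate (a joint): seesaw gate angle, rad: 0 = tipped to the full (positive y) side, 0.42 = tipped right over to the empty side (end stop); level at 0.21. It stays where it is left (light friction); about 1 N on the pad moves it.
- gate_pad (a point): centre of the top of the blue press pad on the gate's empty-side end, raised at the start. Flat tab 44 mm (sorter x) by 34 mm (sorter y), 6 mm thick, 52 mm to the front (-x) of the lane's middle and 55 mm along the gate from the pivot. Starts about 76 mm above the bench, ends about 54 mm above it when fully over. Free from above. The like pad on the other end starts low.
- shutter (a joint): red shutter of the empty chute, m: 0 = closed across the chute, 0.056 = pushed fully in, chute open (end stop). It slides along the sorter's +x and stays where it is left; about 1.5 N moves it.
- shutter_knob (a point): centre of the front face (towards sorter -x) of the red shutter knob, a block 14 (x) by 32 (y) by 32 mm (z) on a flat steel bar, its middle 82 mm above the bench (block 66 to 98 mm). Push this face towards sorter +x.
- vial1: amber glass vial, 23 mm diameter, 46 mm long, about 20 g, lying across the gate with its axis along the sorter's x, waiting on the gate's full-side half against the fixed plate; origin at its middle
- vial2: amber glass vial, 23 mm diameter, 46 mm long, about 20 g, lying across the gate with its axis along the sorter's x, waiting on the gate's full-side half against the fixed plate; origin at its middle
- vial3: amber glass vial, 23 mm diameter, 46 mm long, about 20 g, lying across the gate with its axis along the sorter's x, waiting on the gate's full-side half against the fixed plate; origin at its middle
- queue1: amber glass vial, 23 mm diameter, 46 mm long, lying in the full chute; origin at its middle
- queue2: amber glass vial, 23 mm diameter, 46 mm long, lying in the full chute; origin at its middle
- queue3: amber glass vial, 23 mm diameter, 46 mm long, lying in the full chute; origin at its middle
- queue4: amber glass vial, 23 mm diameter, 46 mm long, lying in the full chute; origin at its middle
- reagent: amber reagent bottle 60 mm diameter, 110 mm tall, near the feeder; bystander, origin at the centre of its underside
- cap_jar: white jar with a blue cap, 56 mm diameter, 60 mm tall, in front of the feeder's full-side chute; bystander, origin at the centre of its underside
- beaker: white beaker, 64 mm diameter, 75 mm tall, near the feeder; bystander, origin at the centre of its underside
- screwdriver: screwdriver 160 mm long, lying on the bench; bystander, origin at the middle
- mouse: black computer mouse 60 mm across, 31 mm high; bystander, origin at the centre of its underside
- tin: metal tin 60 mm diameter, 70 mm tall; bystander, origin at the centre of its underside
There are look-alikes about, which are no part of the job. Leave any purple look-alike of the vial1 alone.

How it is judged (in metres and radians):
On the way, in this order (a step that is already met when the one before it is completed fails the run):
1. the empty chute's shutter is pushed open while the gate is still tipped to the full side (value of joint shutter above 0.048 m and value of joint gate below 0.1 rad), for 0.2 s.
2. the gate is rocked right over to the empty side (value of joint gate above 0.37 rad), for 0.2 s.
At the end, for the whole second after the job is handed in: the gate is over on the empty side (over 0.37 of 0.42 rad), the shutter open (over 48 of 56 mm), the three gate vials lie at rest in the formerly empty chute (centres more than 105 mm from the pivot), and the four others still lie in the full chute (value of joint gate above 0.37 rad and value of joint shutter above 0.048 m and y of vial1 in the frame of sorter between -0.203 and -0.105 m and z of vial1 in the frame of sorter between 0.03 and 0.075 m and x of vial1 in the frame of sorter between -0.012 and 0.012 m and linear speed of each of vial1, vial2, vial3, queue1, queue2, queue3, queue4 below 0.02 m/s and y of vial2 in the frame of sorter between -0.203 and -0.105 m and z of vial2 in the frame of sorter between 0.03 and 0.075 m and x of vial2 in the frame of sorter between -0.012 and 0.012 m and y of vial3 in the frame of sorter between -0.203 and -0.105 m and z of vial3 in the frame of sorter between 0.03 and 0.075 m and x of vial3 in the frame of sorter between -0.012 and 0.012 m and y of queue1 in the frame of sorter between 0.09 and 0.2 m and z of queue1 in the frame of sorter between 0.03 and 0.075 m and x of queue1 in the frame of sorter between -0.012 and 0.012 m and y of queue2 in the frame of sorter between 0.09 and 0.2 m and z of queue2 in the frame of sorter between 0.03 and 0.075 m and x of queue2 in the frame of sorter between -0.012 and 0.012 m and y of queue3 in the frame of sorter between 0.09 and 0.2 m and z of queue3 in the frame of sorter between 0.03 and 0.075 m and x of queue3 in the frame of sorter between -0.012 and 0.012 m and y of queue4 in the frame of sorter between 0.09 and 0.2 m and z of queue4 in the frame of sorter between 0.03 and 0.075 m and x of queue4 in the frame of sorter between -0.012 and 0.012 m); the robot touches nothing.
It fails at once if the robot touches a vial (over 0.5 N) (contact force between any of the fingers, the arm and vial1 above 0.5 N or contact force between any of the fingers, the arm and vial2 above 0.5 N or contact force between any of the fingers, the arm and vial3 above 0.5 N or contact force between any of the fingers, the arm and queue1 above 0.5 N or contact force between any of the fingers, the arm and queue2 above 0.5 N or contact force between any of the fingers, the arm and queue3 above 0.5 N or contact force between any of the fingers, the arm and queue4 above 0.5 N).
It fails at once if a vial is lifted or thrown (centre over 125 mm above the bench) or spilled (centre under 25 mm) (height (world z) of any of vial1, vial2, vial3, queue1, queue2, queue3, queue4 above 0.125 m or height (world z) of any of vial1, vial2, vial3, queue1, queue2, queue3, queue4 below 0.025 m).
It fails at once if a bystander is moved by more than 30 mm (distance of any of reagent, cap_jar, beaker, screwdriver, mouse, tin from where it was at the start of the episode above 0.03 m).
It also fails if it takes over 48 s, if anything falls off the work surface, if the arm or the gripper's body presses on something with over 40 N, if the wrist force passes 120 N, or if a joint passes its speed limit or range.

## Working session

There is one attempt and no reset: what is moved stays moved. The work goes in short steps, Python scripts to look and compute and a tool call to move; the robot and the scene stay as the last step left them, time stands still between calls to the robot, and variables do not carry over. Pictures are saved under pics/ and viewed, at most 10 in all, crops included, and the job is handed in when it is done.

Besides the shell and the picture viewer there is one more tool, called after "Emit:" as name(argument=value, ...) on one line, values as JSON. step_arm: Moves the arm, as the interface text tells. Its arguments: {"type":"object","properties":{"motion":{"type":"array","items":{"type":"object","properties":{"dp":{"type":"array","items":{"type":"number"}},"delta_rot":{"type":"array","items":{"type":"number"}},"fingers":{"type":"number"}}}},"force":{"type":"number"}},"required":["motion"]}

```bash
mkdir -p pics
python3 - <<'E'
from bench import robot, optics
import cv2,numpy as np
a=optics.camera("scene");b=optics.camera("top")
cv2.imwrite("pics/s0.png",a[...,::-1]);cv2.imwrite("pics/t0.png",b[...,::-1])
for n in("scene","top"):
  c=optics.get_calibration(n);print(n,c["K"].round(1).tolist(),c["R"].round(3).tolist(),c["t"].round(3).tolist())
s=robot.state();print(s["time"],s["eef_pos"],s["ee_rot"])
E
```

```text
scene [[420.0, 0.0, 278.9], [0.0, 420.0, 215.0], [0.0, 0.0, 1.0]] [[-0.57, 0.822, 0.012], [0.443, 0.319, -0.838], [-0.692, -0.472, -0.546]] [0.343, -0.186, 1.494]
top [[522.2, 0.0, 278.1], [0.0, 522.2, 206.4], [0.0, 0.0, 1.0]] [[-0.001, -1.0, -0.022], [-0.992, 0.004, -0.13], [0.13, 0.022, -0.991]] [0.007, 0.592, 1.387]
0.1 [ 0.14596677 -0.50386987  0.189196  ] [[ 9.60541385e-01  2.78137026e-01 -2.08104293e-04]
 [ 2.78137040e-01 -9.60540388e-01  1.39631762e-03]
 [ 1.88475050e-04 -1.39910237e-03 -9.99999003e-01]]
```

View pics/s0.png

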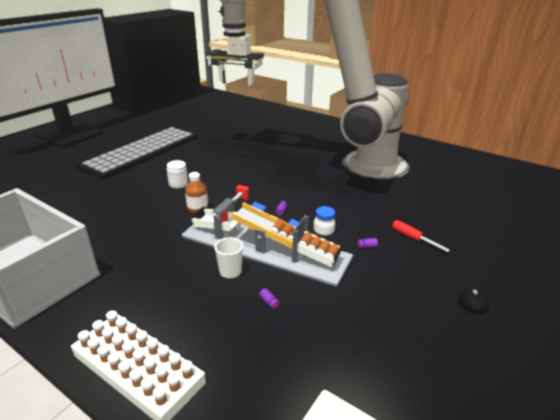

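View pics/t0.png

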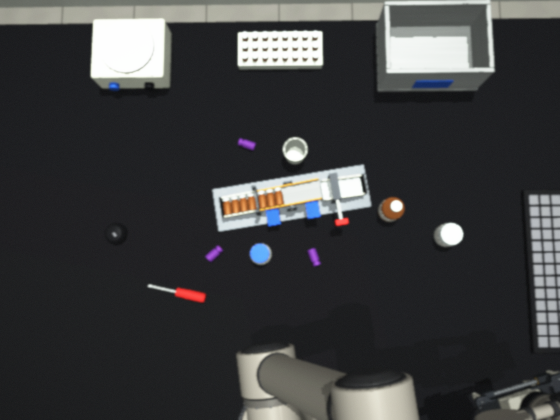

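The top view shows the sorter at about (292,198), with its front towards the robot and the empty side on the right.
- **Knob candidates:** red block (341,221) and screwdriver handle (190,295). I choose the block on the bar.
- **Pad candidates:** blue (313,210) on the empty side, blue (274,218) low on the full side, and jar cap (260,254). I choose (313,210).
- **Purple vials:** (246,144), (214,253) and (314,257). I leave these alone.

```bash
cat > h.py <<'E'
import cv2,numpy as np
from bench import robot,optics
def ray(n,uv,z,c=None):
    c=c or optics.get_calibration(n);R=c["R"];o=-R.T@c["t"];d=R.T@np.linalg.inv(c["K"])@[uv[0],uv[1],1]
    return o+d*(z-o[2])/d[2]
def blobs(im,col,amin=15):
    h=cv2.cvtColor(im,cv2.COLOR_RGB2HSV)
    r=[((0,170,90),(5,255,255)),((174,170,90),(180,255,255))] if col=="red" else [((100,150,60),(122,255,255))]
    m=sum(cv2.inRange(h,*q) for q in r).astype(np.uint8)
    return [(c,cv2.contourArea(c)) for c in cv2.findContours(m,0,1)[0] if cv2.contourArea(c)>amin]
E
python3 - <<'E'
from h import *
im=cv2.imread("pics/t0.png")[...,::-1].copy()
for col,z in(("red",.098),("blue",.07)):
  for c,a in blobs(im,col):
    x,y,w,h=cv2.boundingRect(c);
    if 180<y<300:
      r=cv2.minAreaRect(c);print(col,a,(x,y,w,h),np.round(r[0],1),np.round(r[1],1),r[2],ray("top",r[0],z).round(4))
g=cv2.cvtColor(im,cv2.COLOR_RGB2HSV);m=cv2.inRange(im,(90,90,90),(255,255,255));m[:160]=0;m[235:]=0;m[:,:205]=0;m[:,376:]=0
h=cv2.convexHull(np.vstack([c for c in cv2.findContours(m,0,1)[0] if cv2.contourArea(c)>20]))
r=cv2.minAreaRect(h);print(r);P=[ray("top",p,.012)for p in cv2.boxPoints(r)];print(np.round(P,4))
cv2.imwrite("pics/c0.png",cv2.resize(im[150:310,205:405],None,fx=4,fy=3.75,interpolation=2)[...,::-1][:600])
E
```

```text
red 276.5 (175, 287, 31, 16) [190.3 294.6] [30.3 10.8] 12.528807640075684 [0.3573 0.2299 0.098 ]
red 45.5 (334, 218, 15, 8) [341.1 221.7] [ 6.7 14.2] 83.6598129272461 [ 0.544  -0.1599  0.098 ]
blue 205.5 (250, 244, 18, 18) [258.6 252.8] [18.  15.8] 36.869895935058594 [0.465  0.0561 0.07  ]
blue 174.5 (266, 209, 16, 18) [272.8 217.8] [16.7 14.1] 78.69007110595703 [0.5581 0.0188 0.07  ]
blue 172.5 (306, 201, 15, 19) [311.9 210.1] [16.7 13.3] 75.96376037597656 [ 0.578  -0.0856  0.07  ]
((291.9231872558594, 202.38145446777344), (53.95197677612305, 156.1614532470703), 80.6900634765625)
[[ 0.6478  0.1952  0.012 ]
 [ 0.7173 -0.2369  0.012 ]
 [ 0.5672 -0.2575  0.012 ]
 [ 0.4986  0.1687  0.012 ]]
```

View pics/c0.png

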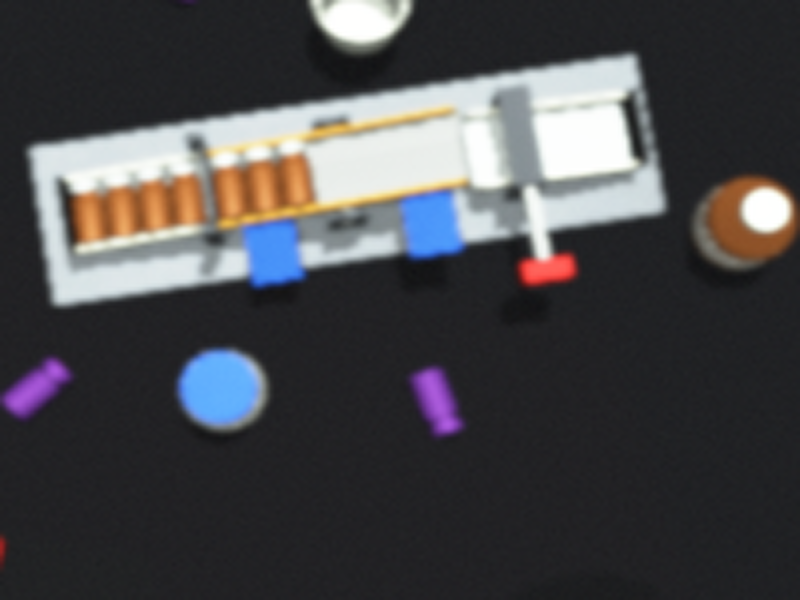

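The crop confirms both picks: the knob sits on the steel bar at the empty chute, and the raised pad is on the empty side. The purple vials lie clear of them.

Run:
```python
from h import *
c=[(30,148),(638,55),(665,212),(55,305)]
P=np.array([ray("top",(205+x/4,150+y/3.75),.01) for x,y in c]);o=P.mean(0)
print(np.linalg.norm(np.diff(P,axis=0),axis=1))
d=(P[0]-P[1]+P[3]-P[2])[:2];ex=np.array([d[1],-d[0]])/np.linalg.norm(d);ey=np.array([-ex[1],ex[0]])
print("origin",o,"yaw",np.degrees(np.arctan2(ex[1],ex[0])))
s=robot.state();R=s["ee_rot"];p=s["eef_pos"]
for n,uv,z in(("knob",(341.1,221.7),.095),("pad",(311.9,210.1),.076),("pad2",(272.8,217.8),.054)):
  w=ray("top",uv,z);v=w[:2]-o[:2];print(n,w,"sorter",v@ex,v@ey)
a=cv2.imread("pics/s0.png")[...,::-1].copy()
for col in("red","blue"):
  for k,A in blobs(a,col,8):
    r=cv2.minAreaRect(k)[0];print(col,np.round(r),A,[ray("scene",r,z).round(4)[:2] for z in(.085,.076)])
def show(n,x,y,z):
  w=np.r_[o[:2]+x*ex+y*ey,z];print(n,w.round(4),"tool delta",(R.T@(w-p)).round(4))
show("prepush(knob y)",-.17,-.125,.075);show("padabove",-.055,-.055,.13)
print("rot about tool z",np.degrees(np.arctan2(R[1,0],R[0,0])))
```

```text
[0.43197739 0.1195511  0.42871314]
origin [ 0.62013489 -0.03223762  0.01      ] yaw 9.080244495246152
knob [ 0.54432124 -0.16014373  0.095     ] sorter -0.09504941093356944 -0.11433849338260724
pad [ 0.57742535 -0.08530374  0.076     ] sorter -0.05054908049077505 -0.045660791825418406
pad2 [0.55968714 0.0191469  0.054     ] sorter -0.05158085426061158 0.06028030436802899
red [407. 230.] 277.0 [array([0.4625, 0.2717]), array([0.4491, 0.2684])]
red [224. 216.] 28.5 [array([ 0.6701, -0.1214]), array([ 0.66  , -0.1309])]
red [242. 192.] 91.5 [array([ 0.5504, -0.1593]), array([ 0.5384, -0.1695])]
blue [294. 222.] 30.0 [array([0.591 , 0.0341]), array([0.5796, 0.027 ])]
blue [326. 212.] 209.5 [array([0.5078, 0.0763]), array([0.4951, 0.0699])]
blue [259. 205.] 49.5 [array([ 0.5799, -0.0803]), array([ 0.5684, -0.0892])]
prepush(knob y) [ 0.472  -0.1825  0.075 ] tool delta [ 0.4025 -0.2178  0.1146]
padabove [ 0.5745 -0.0952  0.13  ] tool delta [ 0.5253 -0.2732  0.0597]
rot about tool z 16.149049141447392
```

Emit:
step_arm(motion=[{"dp":[0.04,-0.02,0],"delta_rot":[0,0,0.01],"fingers":-1},{"dp":[0.08,-0.042,0],"delta_rot":[0,0,0.02],"fingers":-1},{"dp":[0.12,-0.063,0],"delta_rot":[0,0,0.04],"fingers":-1},{"dp":[0.16,-0.084,0],"delta_rot":[0,0,0.05],"fingers":-1},{"dp":[0.2,-0.105,0],"delta_rot":[0,0,0.06],"fingers":-1},{"dp":[0.24,-0.126,0],"delta_rot":[0,0,0.07],"fingers":-1},{"dp":[0.28,-0.147,0],"delta_rot":[0,0,0.08],"fingers":-1},{"dp":[0.32,-0.168,0],"delta_rot":[0,0,0.09],"fingers":-1},{"dp":[0.36,-0.19,0],"delta_rot":[0,0,0.1],"fingers":-1},{"dp":[0.4,-0.211,0],"delta_rot":[0,0,0.123],"fingers":-1},{"dp":[0.429,-0.226,0],"delta_rot":[0,0,0.123],"fingers":-1},{"dp":[0.429,-0.226,0],"delta_rot":[0,0,0.123],"fingers":-1}])

```text
time: 1.6
eef_pos: [0.4961, -0.1663, 0.1892]
ee_rot: [[0.987, 0.161, -0.001], [0.161, -0.987, 0.001], [-0.001, -0.001, -1.0]]
ft_force: [0.2, 0.3, 1.2]
grip_width: 0.009
grip_force: 0.0
```

Run:
```python
from h import *
s=robot.state();c=optics.get_calibration("wrist");im=optics.camera("wrist")
print(s["time"],s["eef_pos"].round(4),s["ee_rot"].round(4).tolist(),s["grip_width"],s["ft_force"].round(2))
cv2.imwrite("pics/w1.png",im[...,::-1])
for col,z in(("red",.09),("blue",.076)):
  for k,A in blobs(im,col,40):
    print(col,cv2.boundingRect(k),A,[ray("wrist",p,z,c).round(4)[:2].tolist() for p in cv2.boxPoints(cv2.minAreaRect(k))])
```

```text
1.6 [ 0.4961 -0.1663  0.1892] [[0.9869, 0.1613, -0.0007], [0.1613, -0.9869, 0.0005], [-0.0006, -0.0006, -1.0]] 0.008806936449412788 [0.21 0.25 1.18]
red (266, 133, 40, 18) 642.0 [[0.5478, -0.1445], [0.5531, -0.1769], [0.5392, -0.1794], [0.5338, -0.1466]]
blue (25, 159, 60, 53) 2376.5 [[0.4894, 0.0666], [0.498, 0.0142], [0.4491, 0.0131], [0.4402, 0.0676]]
blue (76, 62, 41, 51) 1723.0 [[0.5778, 0.0239], [0.5864, -0.0056], [0.544, -0.0134], [0.5349, 0.0171]]
blue (186, 57, 42, 56) 2041.0 [[0.5969, -0.0682], [0.6036, -0.1004], [0.5595, -0.1081], [0.5524, -0.0747]]
```

View pics/w1.png

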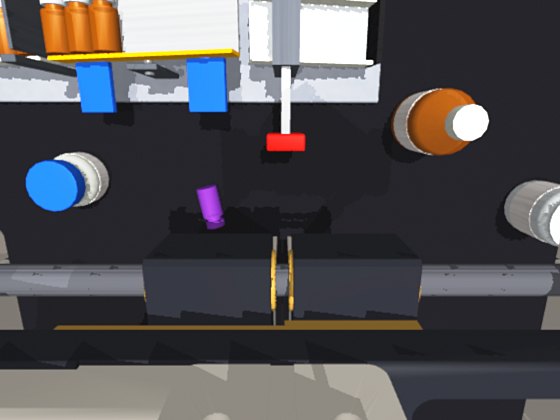

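The wrist view shows the knob at (286,142), straight ahead of the closed fingers. The raised pad is at (208,85), and the position agrees with the top view. I'll descend, then push.

Emit:
step_arm(motion=[{"dp":[0,0.003,0.03],"fingers":-1},{"dp":[0,0.003,0.06],"fingers":-1},{"dp":[0,0.003,0.09],"fingers":-1},{"dp":[0,0.003,0.112],"fingers":-1},{"dp":[0,0.003,0.112],"fingers":-1},{"dp":[0.01,0.003,0.112],"fingers":-1},{"dp":[0.02,0.003,0.112],"fingers":-1},{"dp":[0.03,0.003,0.112],"fingers":-1},{"dp":[0.04,0.003,0.112],"fingers":-1},{"dp":[0.05,0.003,0.112],"fingers":-1},{"dp":[0.06,0.003,0.112],"fingers":-1},{"dp":[0.06,0.003,0.112],"fingers":-1}])

```text
validation failed for argument at $.mo...
```

Emit:
step_arm(motion=[{"dp":[0.008,0,0],"fingers":-1},{"dp":[0.014,0,0],"fingers":-1},{"dp":[0.018,0,0],"fingers":-1},{"dp":[0.022,0,0],"fingers":-1},{"dp":[0.024,0,0],"fingers":-1},{"dp":[0.024,0,0],"fingers":-1}])

```text
validation failed for argument at $.mo...
```

Emit:
step_arm(motion=[{"dp":[0,0.003,0.03],"delta_rot":[0,0,0],"fingers":-1},{"dp":[0,0.003,0.06],"delta_rot":[0,0,0],"fingers":-1},{"dp":[0,0.003,0.09],"delta_rot":[0,0,0],"fingers":-1},{"dp":[0,0.003,0.112],"delta_rot":[0,0,0],"fingers":-1},{"dp":[0,0.003,0.112],"delta_rot":[0,0,0],"fingers":-1},{"dp":[0.01,0.003,0.112],"delta_rot":[0,0,0],"fingers":-1},{"dp":[0.02,0.003,0.112],"delta_rot":[0,0,0],"fingers":-1},{"dp":[0.03,0.003,0.112],"delta_rot":[0,0,0],"fingers":-1},{"dp":[0.04,0.003,0.112],"delta_rot":[0,0,0],"fingers":-1},{"dp":[0.05,0.003,0.112],"delta_rot":[0,0,0],"fingers":-1},{"dp":[0.06,0.003,0.112],"delta_rot":[0,0,0],"fingers":-1},{"dp":[0.06,0.003,0.112],"delta_rot":[0,0,0],"fingers":-1}])

```text
time: 3.15
eef_pos: [0.5556, -0.1612, 0.0776]
ee_rot: [[0.987, 0.159, 0.0], [0.159, -0.987, -0.0], [0.0, 0.0, -1.0]]
ft_force: [-0.0, -0.5, 0.0]
grip_width: 0.004
grip_force: 0.0
```

Emit:
step_arm(motion=[{"dp":[0.008,0,0.003],"delta_rot":[0,0,0],"fingers":-1},{"dp":[0.014,0,0.003],"delta_rot":[0,0,0],"fingers":-1},{"dp":[0.018,0,0.003],"delta_rot":[0,0,0],"fingers":-1},{"dp":[0.022,0,0.003],"delta_rot":[0,0,0],"fingers":-1},{"dp":[0.025,0,0.003],"delta_rot":[0,0,0],"fingers":-1},{"dp":[0.025,0,0.003],"delta_rot":[0,0,0],"fingers":-1}])

```text
time: 3.9
eef_pos: [0.5798, -0.1574, 0.0748]
ee_rot: [[0.987, 0.158, 0.0], [0.158, -0.987, -0.0], [0.0, 0.0, -1.0]]
ft_force: [0.3, -0.7, -0.8]
grip_width: 0.003
grip_force: 0.0
```

Run:
```python
from h import *
c=optics.get_calibration("wrist");im=optics.camera("wrist");cv2.imwrite("pics/w2.png",im[...,::-1])
for k,A in blobs(im,"red",40): print(cv2.boundingRect(k),[ray("wrist",p,.098,c).round(4)[:2].tolist() for p in cv2.boxPoints(cv2.minAreaRect(k))])
```

```text
(no output)
```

View pics/w2.png

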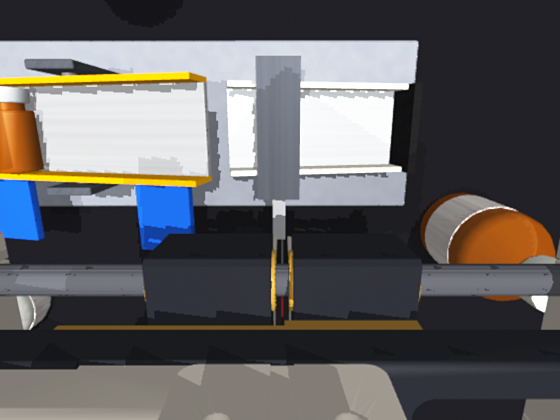

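The knob is hidden behind the fingers, the bar lies centred ahead at (279,215), and no stop force shows yet. I'll keep pushing.

Emit:
step_arm(motion=[{"dp":[0.002,0,0],"delta_rot":[0,0,0],"fingers":-1},{"dp":[0.004,0,0],"delta_rot":[0,0,0],"fingers":-1},{"dp":[0.006,0,0],"delta_rot":[0,0,0],"fingers":-1},{"dp":[0.006,0,0],"delta_rot":[0,0,0],"fingers":-1}])

```text
time: 4.45
eef_pos: [0.5857, -0.1565, 0.0748]
ee_rot: [[0.987, 0.158, 0.0], [0.158, -0.987, -0.0], [0.0, 0.0, -1.0]]
ft_force: [0.0, -0.1, -0.4]
grip_width: 0.006
grip_force: 0.0
```

Run:
```python
from h import *
a=optics.camera("scene");b=optics.camera("top")
for n,im in(("scene",a),("top",b)):
  for k,A in blobs(im,"red",8): r=cv2.minAreaRect(k);print(n,np.round(r[0]),A,ray(n,r[0],.09).round(4))
cv2.imwrite("pics/s3.png",np.hstack([cv2.resize(a[150:300,170:370],(400,300)),cv2.resize(b[150:300,205:405],(400,300))])[...,::-1])
```

```text
scene [407. 230.] 277.0 [0.4699 0.2736 0.09  ]
scene [224. 216.] 28.5 [ 0.6757 -0.1161  0.09  ]
scene [242. 192.] 72.5 [ 0.5584 -0.1509  0.09  ]
top [185. 294.] 164.5 [0.3597 0.2451 0.09  ]
top [342. 222.] 64.0 [ 0.545  -0.1617  0.09  ]
```

View pics/s3.png

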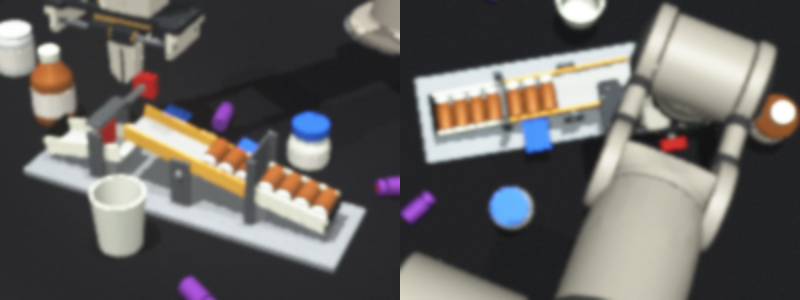

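The scene crop shows the knob still out at (145,85), and the fingers appear to be above or beyond it. I'll compare where the TCP should project with where the fingertips really are.

Run:
```python
from h import *
s=robot.state();p=s["eef_pos"];R=s["ee_rot"];print(p,s["q"])
for n in("scene","top","wrist"):
  c=optics.get_calibration(n)
  for q in(p,p-R[:,2]*.06,p+R[:,2]*.03):
    x=c["K"]@(c["R"]@q+c["t"]);print(n,(x[:2]/x[2]).round(1),x[2].round(3))
a=cv2.imread("pics/s0.png")
b=optics.camera("scene")[...,::-1]
cv2.imwrite("pics/s4.png",cv2.resize(b[130:250,170:330],(800,600),interpolation=2))
```

```text
[ 0.58553001 -0.15646864  0.07474949] [-2.21996771e+01  3.40450792e+01  8.27453924e+01 -6.50515659e-03
  6.32164680e+01  5.87016797e+01]
scene [234.7 200.5] 1.122
scene [233.6 180.6] 1.089
scene [235.2 209.9] 1.138
top [338.7 207. ] 1.385
top [340.9 204. ] 1.326
top [337.7 208.4] 1.415
wrist [281.4 231.8] 0.205
wrist [281.4 275.7] 0.147
wrist [281.5 218. ] 0.234
```

View pics/s4.png

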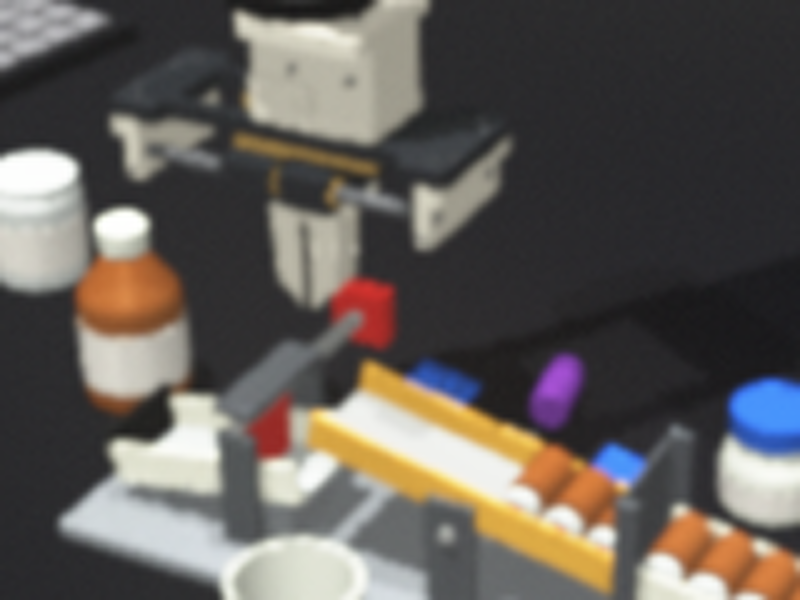

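Run:
```python
from h import *
c=optics.get_calibration("scene")
P=lambda q:((lambda x:(x[:2]/x[2]).round(1))(c["K"]@(c["R"]@np.array(q)+c["t"])))
R=np.array([[.9605,.278,0],[.278,-.9605,0],[0,0,-1]]);p=np.array([.146,-.5039,.1892])
for d in(-.055,.055,0):print("start tip",P(p+R[:,1]*d),P(p+R[:,1]*d+[0,0,.03]))
for z in(.075,.09,.105):print(z,ray("scene",(233,191),z).round(4))
print("knob",P([.544,-.161,.098]),P([.544,-.161,.066]))
a=cv2.imread("pics/s0.png")[40:100,190:280]
b=cv2.imread("pics/t0.png")
cv2.imwrite("pics/s5.png",cv2.resize(a,(720,480),interpolation=2))
```

```text
start tip [251.2  95.6] [251.   87.2]
start tip [223.3  92.3] [222.8  84.1]
start tip [237.1  93.9] [236.8  85.7]
0.075 [ 0.5495 -0.1925  0.075 ]
0.09 [ 0.5692 -0.175   0.09  ]
0.105 [ 0.5889 -0.1576  0.105 ]
knob [242.8 186.2] [243.2 196.4]
```

View pics/s5.png

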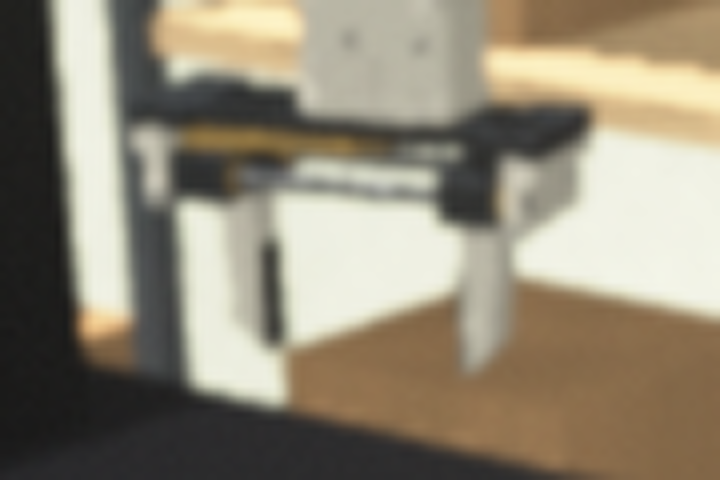

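The fingertips sit about 30 mm higher than the reported TCP. At the start they were at (249,86), not the predicted (251,95.6), and they are off by the same amount now. They therefore passed just above the knob, which explains the zero force. I'll back off, go 30 mm lower and push again.

Emit:
step_arm(motion=[{"dp":[0,0,-0.015],"delta_rot":[0,0,0],"fingers":-1},{"dp":[-0.03,0,-0.015],"delta_rot":[0,0,0],"fingers":-1},{"dp":[-0.06,0,-0.015],"delta_rot":[0,0,0],"fingers":-1},{"dp":[-0.092,0,-0.015],"delta_rot":[0,0,0],"fingers":-1},{"dp":[-0.092,0,0],"delta_rot":[0,0,0],"fingers":-1},{"dp":[-0.092,0,0.02],"delta_rot":[0,0,0],"fingers":-1},{"dp":[-0.092,0,0.03],"delta_rot":[0,0,0],"fingers":-1},{"dp":[-0.092,0,0.03],"delta_rot":[0,0,0],"fingers":-1},{"dp":[-0.08,0,0.03],"delta_rot":[0,0,0],"fingers":-1},{"dp":[-0.068,0,0.03],"delta_rot":[0,0,0],"fingers":-1},{"dp":[-0.056,0,0.03],"delta_rot":[0,0,0],"fingers":-1},{"dp":[-0.044,0,0.03],"delta_rot":[0,0,0],"fingers":-1}])

```text
time: 6.1
eef_pos: [0.5429, -0.1634, 0.045]
ee_rot: [[0.987, 0.159, -0.0], [0.159, -0.987, -0.0], [-0.0, 0.0, -1.0]]
ft_force: [-1.3, -0.1, 0.7]
grip_width: 0.006
grip_force: 0.9
```

Emit:
step_arm(motion=[{"dp":[0.01,0,0],"delta_rot":[0,0,0],"fingers":-1},{"dp":[0.018,0,0],"delta_rot":[0,0,0],"fingers":-1},{"dp":[0.018,0,0],"delta_rot":[0,0,0],"fingers":-1}])

```text
time: 6.48
eef_pos: [0.5605, -0.1604, 0.0446]
ee_rot: [[0.987, 0.158, 0.0], [0.158, -0.987, -0.0], [0.0, 0.0, -1.0]]
ft_force: [0.1, 0.2, -0.5]
grip_width: 0.004
grip_force: 0.0
```

Run:
```python
from h import *
print(robot.state()["eef_pos"])
im=optics.camera("scene")
for k,A in blobs(im,"red",8): r=cv2.minAreaRect(k);print(np.round(r[0],1),A,ray("scene",r[0],.082).round(4))
```

```text
[ 0.56054019 -0.16041781  0.04464736]
[213.  226.5] 46.5 [ 0.7179 -0.1132  0.082 ]
[406.7 229.6] 277.0 [0.458  0.2706 0.082 ]
[236.3 197. ] 76.0 [ 0.5782 -0.1565  0.082 ]
```

The knob is moving now, about 31 mm so far. I'll push on to the stop.

Emit:
step_arm(motion=[{"dp":[0.008,0,0],"delta_rot":[0,0,0],"fingers":-1},{"dp":[0.014,0,0],"delta_rot":[0,0,0],"fingers":-1},{"dp":[0.019,0,0],"delta_rot":[0,0,0],"fingers":-1},{"dp":[0.022,0,0],"delta_rot":[0,0,0],"fingers":-1},{"dp":[0.024,0,0],"delta_rot":[0,0,0],"fingers":-1},{"dp":[0.025,0,0],"delta_rot":[0,0,0],"fingers":-1}])

```text
time: 7.28
eef_pos: [0.5731, -0.1582, 0.0446]
ee_rot: [[0.987, 0.159, -0.024], [0.159, -0.987, -0.0], [-0.024, -0.004, -1.0]]
ft_force: [-43.5, -9.2, 25.3]
grip_width: 0.004
grip_force: 22.8
```

Emit:
step_arm(motion=[{"dp":[0.001,0,0],"delta_rot":[0,0,0],"fingers":-1},{"dp":[0.003,0,0],"delta_rot":[0,0,0],"fingers":-1},{"dp":[0.003,0,0],"delta_rot":[0,0,0],"fingers":-1}])

```text
time: 7.65
eef_pos: [0.573, -0.1582, 0.0446]
ee_rot: [[0.987, 0.159, -0.03], [0.159, -0.987, -0.0], [-0.03, -0.005, -1.0]]
ft_force: [-52.0, -11.0, 30.0]
grip_width: 0.005
grip_force: 27.3
```

Run:
```python
from h import *
print(robot.state()["eef_pos"])
im=optics.camera("scene")
for k,A in blobs(im,"red",8): r=cv2.minAreaRect(k);print(np.round(r[0],1),A,ray("scene",r[0],.082).round(4))
```

```text
[ 0.572952   -0.15824386  0.04462453]
[211.9 227.9] 71.0 [ 0.7238 -0.1112  0.082 ]
[406.7 229.6] 277.0 [0.458  0.2706 0.082 ]
[234.6 199. ] 57.5 [ 0.5888 -0.1537  0.082 ]
```

Emit:
step_arm(motion=[{"dp":[-0.016,0,0],"delta_rot":[0,0,0],"fingers":-1},{"dp":[-0.04,0,0],"delta_rot":[0,0,0],"fingers":-1},{"dp":[-0.07,0,0],"delta_rot":[0,0,0],"fingers":-1},{"dp":[-0.09,0,0],"delta_rot":[0,0,0],"fingers":-1},{"dp":[-0.09,0,-0.06],"delta_rot":[0,0,0],"fingers":-1},{"dp":[-0.09,0,-0.1],"delta_rot":[0,0,0],"fingers":-1},{"dp":[-0.09,0,-0.1],"delta_rot":[0,0,0],"fingers":-1}])

```text
time: 8.57
eef_pos: [0.5013, -0.1715, 0.1485]
ee_rot: [[0.987, 0.158, 0.008], [0.158, -0.987, -0.004], [0.007, 0.005, -1.0]]
ft_force: [-0.1, 0.8, 0.2]
grip_width: 0.005
grip_force: 0.0
```

Run:
```python
from h import *
s=robot.state();print(s["eef_pos"],s["ft_force"])
for n,z in(("scene",.082),("wrist",.098)):
  c=optics.get_calibration(n);im=optics.camera(n)
  for k,A in blobs(im,"red",8): r=cv2.minAreaRect(k);print(n,np.round(r[0],1),A,ray(n,r[0],z,c).round(4),[ray(n,q,z,c).round(4)[:2].tolist() for q in cv2.boxPoints(r)])
  if n=="wrist":
    for k,A in blobs(im,"blue",40): r=cv2.minAreaRect(k);print("blue",np.round(r[0],1),A,ray(n,r[0],.076,c).round(4))
    w=im
  else: a=im
cv2.imwrite("pics/s6.png",np.hstack([cv2.resize(w[0:300],(400,300)),cv2.resize(a[150:270,170:330],(400,300))])[...,::-1])
```

```text
[ 0.50129511 -0.1715381   0.14849589] [-0.10246722  0.80791831  0.2165994 ]
scene [211.8 227.8] 68.5 [ 0.7235 -0.112   0.082 ] [[0.7441, -0.1177], [0.6942, -0.1281], [0.7024, -0.1062], [0.7513, -0.0968]]
scene [406.7 229.6] 277.0 [0.458  0.2706 0.082 ] [[0.4713, 0.2349], [0.4263, 0.2286], [0.4449, 0.3058], [0.4873, 0.3094]]
scene [233.  199.5] 79.5 [ 0.5934 -0.1553  0.082 ] [[0.5766, -0.1905], [0.5576, -0.1642], [0.6094, -0.1217], [0.6275, -0.1468]]
wrist [278.  81.] 1047.0 [ 0.5891 -0.1542  0.098 ] [[0.5941, -0.1379], [0.599, -0.1682], [0.584, -0.1708], [0.579, -0.14]]
blue [ 26. 199.] 2510.5 [0.4721 0.0303 0.076 ]
blue [60.9 87.5] 2288.5 [0.5615 0.0033 0.076 ]
blue [187.  84.] 2742.5 [ 0.5788 -0.088   0.076 ]
```

View pics/s6.png

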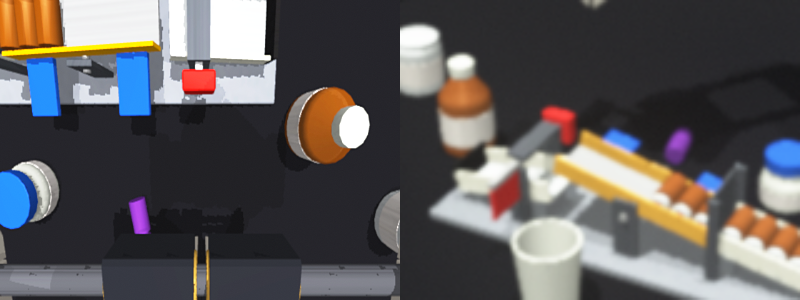

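The shutter is open most of the way. The knob is close to the grey housing, and the red plate stands out behind it at (505,195) in the montage. Next I'll measure the travel precisely, from the knob's back top edge at z = 0.098.

Run:
```python
from h import *
s=robot.state();c=optics.get_calibration("wrist")
T=np.eye(4);T[:3,:3]=s["ee_rot"];T[:3,3]=s["eef_pos"]
C=np.eye(4);C[:3,:3]=c["R"];C[:3,3]=c["t"];X=C@T  # tool->cam
T1=np.eye(4);T1[:3,:3]=[[0.9869,.1613,-.0007],[.1613,-.9869,.0005],[-.0006,-.0006,-1]];T1[:3,3]=[.4961,-.1663,.1892]
C1=X@np.linalg.inv(T1);c1=dict(K=c["K"],R=C1[:3,:3],t=C1[:3,3])
ex=np.array([.9872,.1593,0]);ey=np.array([-.1593,.9872,0])
def edge(n,im,c):
  k=[k for k,A in blobs(im,"red",20) if 255<cv2.minAreaRect(k)[0][0]<360][0][:,0]
  u=np.median(k[:,0]);top=k[np.abs(k[:,0]-u)<12][:,1].min();x,y,w,h=cv2.boundingRect(k)
  q=ray(n,(x+w/2,y),.098,c);print(n,(x,y,w,h),q.round(4),q@ex,q@ey)
w1=cv2.imread("pics/w1.png")[...,::-1].copy();w2=optics.camera("wrist")
edge("wrist",w1,c1);edge("wrist",w2,c)
t0=cv2.imread("pics/t0.png")[...,::-1].copy()
edge("top",t0,None)
t=optics.camera("top")
try: edge("top",t,None)
except Exception as e: print("hidden")
```

```text
wrist (266, 133, 40, 18) [ 0.5508 -0.161   0.098 ] 0.5181095403900702 -0.24667970315263232
wrist (256, 67, 47, 25) [ 0.5966 -0.1533  0.098 ] 0.5645119145511844 -0.24640244568895447
top (334, 218, 15, 8) [ 0.5537 -0.1611  0.098 ] 0.5209404438078532 -0.24719052431194155
hidden
```

The travel so far is only about 46 mm, so something other than the shutter stop blocked it. It may have been the gripper body touching the housing, which is up to 110 mm high. I'll push again with the tool about 12 mm higher, in small steps.

Emit:
step_arm(motion=[{"dp":[0.01,-0.003,0.04],"delta_rot":[0,0,0],"fingers":-1},{"dp":[0.02,-0.003,0.08],"delta_rot":[0,0,0],"fingers":-1},{"dp":[0.03,-0.003,0.091],"delta_rot":[0,0,0],"fingers":-1},{"dp":[0.04,-0.003,0.091],"delta_rot":[0,0,0],"fingers":-1},{"dp":[0.05,-0.003,0.091],"delta_rot":[0,0,0],"fingers":-1},{"dp":[0.06,-0.003,0.091],"delta_rot":[0,0,0],"fingers":-1},{"dp":[0.068,-0.003,0.091],"delta_rot":[0,0,0],"fingers":-1},{"dp":[0.073,-0.003,0.091],"delta_rot":[0,0,0],"fingers":-1},{"dp":[0.075,-0.003,0.091],"delta_rot":[0,0,0],"fingers":-1},{"dp":[0.075,-0.003,0.091],"delta_rot":[0,0,0],"fingers":-1}])

```text
time: 10.02
eef_pos: [0.5722, -0.1556, 0.0538]
ee_rot: [[0.987, 0.158, -0.0], [0.158, -0.987, -0.0], [-0.0, 0.0, -1.0]]
ft_force: [-0.2, -0.3, 0.1]
grip_width: 0.004
grip_force: 0.0
```

Emit:
step_arm(motion=[{"dp":[0.001,0,0],"delta_rot":[0,0,0],"fingers":-1},{"dp":[0.002,0,0],"delta_rot":[0,0,0],"fingers":-1},{"dp":[0.003,0,0],"delta_rot":[0,0,0],"fingers":-1}])

```text
time: 10.4
eef_pos: [0.5731, -0.1555, 0.0537]
ee_rot: [[0.987, 0.158, -0.004], [0.158, -0.987, -0.0], [-0.004, -0.001, -1.0]]
ft_force: [-9.8, -2.4, 6.3]
grip_width: 0.001
grip_force: 5.0
```

The push stopped at the same x although the tool was higher. The pad force (2 × 5 N) matches the horizontal force, so only the fingers are loaded. I'll back well off and measure with the unobstructed top camera.

Emit:
step_arm(motion=[{"dp":[-0.02,0,0],"delta_rot":[0,0,0],"fingers":-1},{"dp":[-0.06,0,0],"delta_rot":[0,0,0],"fingers":-1},{"dp":[-0.08,0,-0.05],"delta_rot":[0,0,0],"fingers":-1},{"dp":[-0.13,0,-0.1],"delta_rot":[0,0,0],"fingers":-1},{"dp":[-0.16,0,-0.1],"delta_rot":[0,0,0],"fingers":-1},{"dp":[-0.16,0,-0.1],"delta_rot":[0,0,0],"fingers":-1}])

```text
time: 11.15
eef_pos: [0.4161, -0.1808, 0.155]
ee_rot: [[0.988, 0.156, 0.002], [0.156, -0.988, -0.001], [0.001, 0.001, -1.0]]
ft_force: [0.2, -0.5, -0.1]
grip_width: 0.001
grip_force: 0.0
```

Run:
```python
from h import *
s=robot.state();print(s["time"],s["eef_pos"])
c=optics.get_calibration("wrist");w=optics.camera("wrist");t=optics.camera("top");a=optics.camera("scene")
ex=np.array([.9872,.1593,0]);ey=np.array([-.1593,.9872,0]);o=np.array([.607,-.1306])
def red(n,im,z,c=None):
  for k,A in blobs(im,"red",5):
    x,y,ww,h=cv2.boundingRect(k);q=ray(n,(x+ww/2,y),z,c);m=ray(n,cv2.minAreaRect(k)[0],z,c)
    print(n,(x,y,ww,h),"far",(q@ex-o[0]).round(4),(q@ey-o[1]).round(4),"mid",(m@ex-o[0]).round(4),(m@ey-o[1]).round(4))
for f in("t0",):red("top",cv2.imread("pics/t0.png")[...,::-1].copy(),.098)
red("top",t,.098);red("wrist",w,.098,c);red("scene",a,.06);red("scene",cv2.imread("pics/s0.png")[...,::-1].copy(),.06)
for n,i in(("w7",w),("t7",t),("s7",a)):cv2.imwrite(f"pics/{n}.png",i[...,::-1])
tt=cv2.imread("pics/t7.png")[150:250,320:380] 
f=lambda i,sz:cv2.resize(i,sz,interpolation=2)
L=f(cv2.imread("pics/t7.png")[160:240,290:390],(400,300));L0=f(cv2.imread("pics/t0.png")[160:240,290:390],(400,300))
S=f(cv2.imread("pics/s7.png")[175:265,180:300],(400,300));W=f(cv2.imread("pics/w7.png")[0:210,180:460],(400,300))
cv2.imwrite("pics/m7.png",np.vstack([np.hstack([L0,L]),np.hstack([S,W])]))
```

```text
11.15 [ 0.41613198 -0.18079724  0.15496885]
top (175, 287, 31, 16) far -0.1986 0.2973 mid -0.2177 0.3006
top (334, 218, 15, 8) far -0.0861 -0.1166 mid -0.0954 -0.1139
top (175, 287, 31, 16) far -0.1986 0.2973 mid -0.2175 0.3006
top (333, 202, 9, 6) far -0.043 -0.1137 mid -0.0493 -0.1113
scene (207, 221, 10, 15) far 0.038 -0.1301 mid 0.0635 -0.1141
scene (392, 220, 31, 21) far -0.1899 0.3152 mid -0.1454 0.322
scene (227, 192, 13, 15) far -0.1131 -0.1568 mid -0.0866 -0.1364
scene (392, 220, 31, 21) far -0.1899 0.3152 mid -0.1454 0.322
scene (221, 211, 6, 10) far -0.0158 -0.1279 mid 0.0032 -0.1176
scene (236, 185, 13, 14) far -0.1601 -0.1544 mid -0.1264 -0.1368
```

View pics/m7.png

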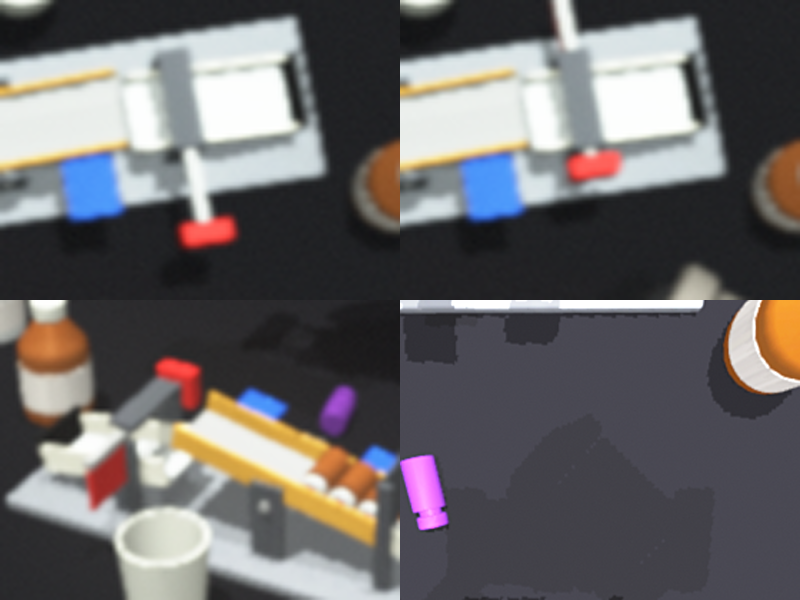

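The montage (top left before, top right now) shows the knob within about 6 mm of the housing. The travel is about 47 mm, so it is short of the 56 mm stop and right at the limit. I'll push again with the tool tilted 25°, tip leading, so the hand stays back from the housing.

Emit:
step_arm(motion=[{"dp":[0.03,0.001,0],"delta_rot":[0,0.15,0],"fingers":-1},{"dp":[0.06,0.001,0.03],"delta_rot":[0,0.29,0],"fingers":-1},{"dp":[0.09,0.001,0.06],"delta_rot":[0,0.436,0],"fingers":-1},{"dp":[0.12,0.001,0.09],"delta_rot":[0,0.436,0],"fingers":-1},{"dp":[0.13,0.001,0.1],"delta_rot":[0,0.436,0],"fingers":-1},{"dp":[0.14,0.001,0.1],"delta_rot":[0,0.436,0],"fingers":-1},{"dp":[0.15,0.001,0.1],"delta_rot":[0,0.436,0],"fingers":-1},{"dp":[0.16,0.001,0.1],"delta_rot":[0,0.436,0],"fingers":-1},{"dp":[0.168,0.001,0.1],"delta_rot":[0,0.436,0],"fingers":-1},{"dp":[0.172,0.001,0.1],"delta_rot":[0,0.436,0],"fingers":-1},{"dp":[0.175,0.001,0.1],"delta_rot":[0,0.436,0],"fingers":-1},{"dp":[0.175,0.001,0.1],"delta_rot":[0,0.436,0],"fingers":-1}])

```text
time: 12.8
eef_pos: [0.59, -0.1537, 0.0537]
ee_rot: [[0.895, 0.158, 0.417], [0.143, -0.987, 0.067], [0.422, -0.0, -0.907]]
ft_force: [-2.0, -1.1, 1.1]
grip_width: 0.007
grip_force: 0.5
```

Emit:
step_arm(motion=[{"dp":[0.002,0,0.001],"delta_rot":[0,0,0],"fingers":-1},{"dp":[0.0045,0,0.002],"delta_rot":[0,0,0],"fingers":-1},{"dp":[0.0045,0,0.002],"delta_rot":[0,0,0],"fingers":-1}])

```text
time: 13.18
eef_pos: [0.5915, -0.1534, 0.0533]
ee_rot: [[0.897, 0.159, 0.413], [0.144, -0.987, 0.067], [0.418, -0.001, -0.908]]
ft_force: [-25.8, -7.3, 14.9]
grip_width: 0.004
grip_force: 13.3
```

Emit:
step_arm(motion=[{"dp":[0.002,0,0.001],"delta_rot":[0,0,0],"fingers":-1},{"dp":[0.0045,0,0.002],"delta_rot":[0,0,0],"fingers":-1},{"dp":[0.0045,0,0.002],"delta_rot":[0,0,0],"fingers":-1}])

```text
time: 13.55
eef_pos: [0.5922, -0.1533, 0.053]
ee_rot: [[0.899, 0.16, 0.408], [0.145, -0.987, 0.067], [0.413, -0.002, -0.911]]
ft_force: [-57.0, -15.6, 34.4]
grip_width: 0.004
grip_force: 29.2
```

The fingers again carry the whole load at the same spot in a different tool pose, so this is the shutter's real end stop. I'll retract and hover above the raised pad. I'll keep the tilt so the hand stays away from the knob, housing and vials.

Emit:
step_arm(motion=[{"dp":[-0.027,0,-0.013],"delta_rot":[0,0,0],"fingers":-1},{"dp":[-0.045,0,-0.021],"delta_rot":[0,0,0],"fingers":-1},{"dp":[-0.033,0,-0.048],"delta_rot":[0,0,0],"fingers":-1},{"dp":[-0.02,0,-0.075],"delta_rot":[0,0,0],"fingers":-1},{"dp":[-0.02,-0.03,-0.075],"delta_rot":[0,0,0],"fingers":-1},{"dp":[-0.02,-0.063,-0.075],"delta_rot":[0,0,0],"fingers":-1},{"dp":[0.005,-0.063,-0.064],"delta_rot":[0,0,0],"fingers":-1},{"dp":[0.025,-0.063,-0.054],"delta_rot":[0,0,0],"fingers":-1},{"dp":[0.025,-0.063,-0.054],"delta_rot":[0,0,0],"fingers":-1}])

```text
time: 14.68
eef_pos: [0.5906, -0.0897, 0.1135]
ee_rot: [[0.895, 0.159, 0.417], [0.144, -0.987, 0.067], [0.423, 0.0, -0.906]]
ft_force: [0.4, 0.3, -0.2]
grip_width: 0.009
grip_force: 0.0
```

Run:
```python
from h import *
s=robot.state();p=s["eef_pos"];R=s["ee_rot"];t=p-.03*R[:,2]
ex=np.array([.9872,.1593,0]);ey=np.array([-.1593,.9872,0])
print(s["time"],p,R[:,2],"tip sorter",t@ex-.607,t@ey+.1306,t[2])
im=optics.camera("scene")
for col in("red","blue"):
  for k,A in blobs(im,col,8): r=cv2.minAreaRect(k);print(col,np.round(r[0],1),A)
c=optics.get_calibration("scene");x=c["K"]@(c["R"]@t+c["t"]);u,v=(x[:2]/x[2]);print("tip px",u,v)
print(im[int(v)-12:int(v)+10:2,int(u)].tolist())
```

```text
14.675 [ 0.59063362 -0.08972004  0.11349207] [ 0.41744499  0.06696197 -0.90623163] tip sorter -0.050901959242470984 -0.05204773454479561 0.14067901533705182
red [211.9 227.9] 67.0
red [406.7 229.6] 277.0
red [233.  199.5] 78.0
blue [293.4 221.3] 34.0
blue [325. 212.] 213.0
blue [258.7 205.6] 40.5
tip px 255.19167330098082 184.61695424628059
[[158, 155, 143], [170, 167, 154], [192, 189, 175], [215, 211, 195], [229, 227, 212], [216, 212, 196], [81, 79, 75], [46, 45, 47], [47, 46, 48], [47, 46, 47], [48, 47, 48]]
```

The fingertip is where predicted, at (255,184) above the pad. I'll press gently.

Emit:
step_arm(motion=[{"dp":[-0.014,0,0.025],"delta_rot":[0,0,0],"fingers":-1},{"dp":[-0.024,0,0.045],"delta_rot":[0,0,0],"fingers":-1},{"dp":[-0.026,0,0.05],"delta_rot":[0,0,0],"fingers":-1},{"dp":[-0.0275,0,0.053],"delta_rot":[0,0,0],"fingers":-1},{"dp":[-0.029,0,0.056],"delta_rot":[0,0,0],"fingers":-1},{"dp":[-0.03,0,0.059],"delta_rot":[0,0,0],"fingers":-1},{"dp":[-0.0315,0,0.062],"delta_rot":[0,0,0],"fingers":-1},{"dp":[-0.033,0,0.065],"delta_rot":[0,0,0],"fingers":-1},{"dp":[-0.0345,0,0.068],"delta_rot":[0,0,0],"fingers":-1},{"dp":[-0.036,0,0.071],"delta_rot":[0,0,0],"fingers":-1},{"dp":[-0.0365,0,0.073],"delta_rot":[0,0,0],"fingers":-1},{"dp":[-0.0365,0,0.073],"delta_rot":[0,0,0],"fingers":-1}])

```text
time: 16.23
eef_pos: [0.5874, -0.0902, 0.0316]
ee_rot: [[0.895, 0.158, 0.416], [0.143, -0.987, 0.067], [0.422, -0.0, -0.907]]
ft_force: [-0.1, -1.3, -0.1]
grip_width: 0.006
grip_force: 0.1
```

Emit:
step_arm(motion=[{"dp":[-0.0005,0,0.001],"delta_rot":[0,0,0],"fingers":-1},{"dp":[-0.001,0,0.002],"delta_rot":[0,0,0],"fingers":-1},{"dp":[-0.001,0,0.002],"delta_rot":[0,0,0],"fingers":-1}])

```text
time: 16.6
eef_pos: [0.5874, -0.0903, 0.0295]
ee_rot: [[0.895, 0.158, 0.417], [0.143, -0.987, 0.067], [0.422, -0.0, -0.907]]
ft_force: [0.3, -0.2, -0.3]
grip_width: 0.008
grip_force: 0.1
```

Emit:
step_arm(motion=[{"dp":[-0.0008,0,0.0018],"delta_rot":[0,0,0],"fingers":-1},{"dp":[-0.0016,0,0.0036],"delta_rot":[0,0,0],"fingers":-1},{"dp":[-0.0016,0,0.0036],"delta_rot":[0,0,0],"fingers":-1}])

```text
time: 16.98
eef_pos: [0.5874, -0.0903, 0.0254]
ee_rot: [[0.895, 0.158, 0.417], [0.143, -0.987, 0.067], [0.422, -0.0, -0.907]]
ft_force: [-1.0, -0.5, 0.4]
grip_width: 0.004
grip_force: 0.0
```

Run:
```python
from h import *
im=optics.camera("scene")
for k,A in blobs(im,"blue",8): r=cv2.minAreaRect(k);print(np.round(r[0],1),A)
h=cv2.cvtColor(im,cv2.COLOR_RGB2HSV);m=cv2.inRange(h,(5,130,70),(14,255,220))
for k in cv2.findContours(m,0,1)[0]:
  if cv2.contourArea(k)>8: print("amber",cv2.boundingRect(k),cv2.contourArea(k))
```

```text
[296.5 214.3] 26.5
[325.5 212. ] 212.0
amber (157, 400, 7, 4) 12.0
amber (145, 391, 6, 4) 10.5
amber (171, 386, 8, 5) 15.5
amber (159, 378, 6, 4) 11.0
amber (184, 372, 8, 6) 18.0
amber (172, 365, 7, 4) 12.5
amber (161, 357, 6, 4) 9.5
amber (150, 350, 6, 4) 10.0
amber (116, 346, 5, 4) 9.5
amber (140, 342, 5, 4) 9.0
amber (96, 332, 5, 4) 8.5
amber (301, 232, 38, 23) 270.0
amber (220, 211, 18, 11) 102.5
amber (188, 209, 9, 4) 9.0
amber (185, 181, 22, 16) 237.5
amber (428, 0, 132, 169) 18054.5
amber (367, 0, 37, 77) 1741.0
```

The far pad has risen by about 21 mm and the vials now show in the empty chute at (220,211). I'll press on to the stop.

Emit:
step_arm(motion=[{"dp":[-0.0008,0,0.0018],"delta_rot":[0,0,0],"fingers":-1},{"dp":[-0.0012,0,0.0027],"delta_rot":[0,0,0],"fingers":-1},{"dp":[-0.0012,0,0.0027],"delta_rot":[0,0,0],"fingers":-1}])

```text
time: 17.4
eef_pos: [0.588, -0.0903, 0.0233]
ee_rot: [[0.895, 0.158, 0.418], [0.143, -0.987, 0.067], [0.423, 0.0, -0.906]]
ft_force: [-2.3, 0.5, 4.9]
grip_width: 0.007
grip_force: 2.4
```

Emit:
step_arm(motion=[{"dp":[-0.0008,0,0.0018],"delta_rot":[0,0,0],"fingers":-1},{"dp":[-0.0012,0,0.0027],"delta_rot":[0,0,0],"fingers":-1},{"dp":[-0.0012,0,0.0027],"delta_rot":[0,0,0],"fingers":-1}])

```text
time: 17.77
eef_pos: [0.5884, -0.0902, 0.0223]
ee_rot: [[0.894, 0.159, 0.42], [0.144, -0.987, 0.067], [0.425, 0.001, -0.905]]
ft_force: [-11.1, 1.3, 23.0]
grip_width: 0.003
grip_force: 11.1
```

The gate is on its stop (23 N). I'll lift away, retreat and check.

Emit:
step_arm(motion=[{"dp":[0.008,0,-0.018],"delta_rot":[0,0,0],"fingers":-1},{"dp":[0.02,0,-0.045],"delta_rot":[0,0,0],"fingers":-1},{"dp":[0.04,0,-0.09],"delta_rot":[0,0,0],"fingers":-1},{"dp":[0.0,0,-0.11],"delta_rot":[0,0,0],"fingers":-1},{"dp":[-0.05,0,-0.13],"delta_rot":[0,0,0],"fingers":-1},{"dp":[-0.08,0,-0.15],"delta_rot":[0,0,0],"fingers":-1},{"dp":[-0.08,0,-0.15],"delta_rot":[0,0,0],"fingers":-1},{"dp":[-0.08,0,-0.15],"delta_rot":[0,0,0],"fingers":-1}])

```text
time: 18.77
eef_pos: [0.4543, -0.1123, 0.1224]
ee_rot: [[0.895, 0.157, 0.418], [0.143, -0.988, 0.066], [0.423, 0.001, -0.906]]
ft_force: [-0.1, -0.5, -0.1]
grip_width: 0.004
grip_force: 0.0
```

Run:
```python
from h import *
s=robot.state();print(s["time"],s["eef_pos"],s["ft_force"])
for n in("scene","top"):
  im=optics.camera(n);cv2.imwrite(f"pics/{n}9.png",im[...,::-1])
  for col in("red","blue"):
    for k,A in blobs(im,col,8): r=cv2.minAreaRect(k);print(n,col,np.round(r[0],1),A)
  h=cv2.cvtColor(im,cv2.COLOR_RGB2HSV);m=cv2.inRange(h,(5,130,70),(14,255,220))
  for k in cv2.findContours(m,0,1)[0]:
    r=cv2.minAreaRect(k)
    if cv2.contourArea(k)>10 and 180<r[0][0]<400 and 160<r[0][1]<260:
      q=ray(n,r[0],.055);print(n,"amber",cv2.boundingRect(k),cv2.contourArea(k),"sorter",(q[0]*.9872+q[1]*.1593-.607).round(3),(q[1]*.9872-q[0]*.1593+.1306).round(3))
```

```text
18.775 [ 0.45431909 -0.11233644  0.12238464] [-0.0955769  -0.48885028 -0.09669178]
scene red [211.9 227.9] 70.0
scene red [406.7 229.6] 277.0
scene red [233.  199.5] 80.5
scene blue [296.6 214.4] 24.0
scene blue [259. 212.] 16.5
scene blue [325. 212.] 213.5
scene amber (301, 232, 38, 23) 270.0 sorter -0.004 0.146
scene amber (198, 207, 16, 10) 70.5 sorter 0.009 -0.17
scene amber (185, 181, 22, 16) 238.5 sorter -0.088 -0.27
top red [190.2 294.6] 275.5
top red [336.5 205.4] 11.5
top blue [258.6 252.8] 205.5
top blue [272.6 216.8] 182.0
top blue [311.7 211.2] 173.0
top blue [114.   86.5] 52.0
top blue [433.  83.] 201.5
top amber (382, 197, 23, 22) 197.0 sorter -0.077 -0.263
top amber (223, 197, 33, 17) 256.0 sorter -0.003 0.146
top amber (340, 180, 24, 15) 190.5 sorter -0.004 -0.164
```

Emit:
step_arm(motion=[{"dp":[0,0,-0.02],"delta_rot":[0,0,0],"fingers":-1},{"dp":[0,0,-0.03],"delta_rot":[0,0,0],"fingers":-1},{"dp":[0,0,-0.03],"delta_rot":[0,0,0],"fingers":-1},{"dp":[0,0,-0.03],"delta_rot":[0,0,0],"fingers":-1},{"dp":[0,0,-0.03],"delta_rot":[0,0,0],"fingers":-1},{"dp":[0,0,-0.03],"delta_rot":[0,0,0],"fingers":-1},{"dp":[0,0,-0.03],"delta_rot":[0,0,0],"fingers":-1},{"dp":[0,0,-0.03],"delta_rot":[0,0,0],"fingers":-1}])

```text
time: 19.88
eef_pos: [0.441, -0.1138, 0.1491]
ee_rot: [[0.895, 0.158, 0.417], [0.143, -0.987, 0.067], [0.422, 0.0, -0.906]]
ft_force: [0.0, -0.6, 0.6]
grip_width: 0.008
grip_force: 0.0
```

```bash
python3 -c "
from bench import robot
print(robot.close_job())"
```

```text
the job is handed in; nothing more can be done
None
```

The job is handed in with no verdict returned: the gate is rocked over, the three vials lie in the formerly empty chute, the four others are still in the full chute, and the arm is clear; the one doubt is the shutter, pushed to a hard stop but measured at only about 46–48 mm of travel against the 48 mm needed.

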